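# Seat the finned heat sink in the cooling dock

### The arm

A 6-joint arm with a two-finger parallel gripper is mounted at the origin on a cart in front of the work surface, level with it; the furniture and walls round the work are solid. World frame = base frame: x ahead of the robot, y to its left, z up, the work surface at z = 0. Lengths are in m, angles in rad, forces in N, time in s.
With the tool pointing down it reaches from about 0.35 to 0.775 m from the base axis. Payload 7.3 kg.
Tool frame: the origin (TCP) lies at the very end of the fingers, on their centre line; the grasp point (between the pads) lies 19 mm behind it; z points along the fingers, y is the line along which they close (so a half turn about z gives the same grasp; the last joint's range is limited). The gripper opens to 92 mm and grips with 3 to 60 N. Pads are 19 mm wide; open, the fingers measure 130 mm over their backs; the gripper's body (75 mm by 190 mm) begins 47 mm behind the grasp point.
Start: joints at [-1.345, 0.342, 1.524, -0, 1.275, -0.146], TCP at [0.191, -0.489, 0.203] pointing down, gripper open.
Joint ranges: [-2.53, 2.53], [-0.77, 2.02], [0.04, 2.7], [-1, 4.14], [0.28, 2.66], [-3.11, 3.11]. Speed limits (rad/s): [2.57, 2.57, 3.14, 3.14, 3.14, 3.14].

### API

Orientations are given as [roll, pitch, yaw] about the fixed x, y, z axes, in that order (R = Rz(yaw) Ry(pitch) Rx(roll)).
In Python, from cell import robot gives the robot as it stands. The module is installed in compiled form; this text tells all that it offers.
- The arm moves only by the tool arm_command, never from a script. Its argument "moves" is a list of rows, each a list of 3 entries, a list of its own where there are three numbers: the shift along the tool's x, y, z in m, then the turn, a rotation vector about the tool's x, y, z in rad, then the finger opening in m, from 0 to 0.0918. In form: [[[dx, dy, dz], [ax, ay, az], claw], ...]. A call has exactly 5 rows; each row is the pose to reach, as a shift and turn from the pose commanded when the call began, along the tool's axes at that moment; what a row does not reach only later rows make up. A row lasts 1/10 s, in which the tool goes at most 50 mm and 8.59 degrees, less where a joint would pass 70% of its speed; a pose out of reach is approached as far as the arm can. A call with a gripper value outside its range is refused whole. The fingers move at their own pace and stop on an object; "squeeze" is the grip in N (left out, the last holds). Time passes only in rows, so rows that repeat a pose let the fingers close, or fill a call up. It gives the time, the measured TCP pose, the force, the opening and the grip force at its end, in the units of the state.
- robot.observe(): the state, without advancing time (a new reading comes with each control period).
- robot.read_camera(name): name is "side" or "top" or "wrist"; returns the picture (420x560x3 uint8, red, green, blue); there is no depth.
- robot.camera_model(name): a dict with "fx", "fy", "cx", "cy" (pixels), "R" (3x3) and "t" (3): a world point X has camera coordinates R X + t. Camera axes: x right, y down, z forward; pixel columns grow to the right and rows downward; lengths in m; the calibration is good to about 2 mm. A picture is of the moment at which its call begins: read the wrist's pose just before it. camera_model takes no time and is no camera call; for the wrist camera it gives the pose at the moment of the call.
- robot.hand_in(): hands the job in; it is judged then, once.
The state is a dict: "time": time; "qpos": joint angles; "qvel": joint speeds; "joint_efforts": joint torques, N m; "tool_pos": TCP position; "tool_rot": TCP orientation; "contact_force": force on the tool from outside, world axes, zero at the start; "torque": the same for the moment, N m; "opening": finger opening in m; "grip_force": force on a finger pad.
Only numpy, scipy, OpenCV 4.12 (cv2) and the standard library are available. Lean on these libraries where they do the work, as an engineer would, in place of code of your own. Each camera call takes 0.05 s, during which the arm holds its last target. There are 200 camera calls.

### The job

Pick up the heat sink that has only three, widely spaced fins by its black grip and lower it into the finned cooling dock, centred, so that its fins slide between the dock's fins and it stands fully home on the dock's floor; do not let it drop in. Let go of it, and leave the other heat sink, the one with many close fins, where it stands.

Things in the scene. Friction and masses are not known exactly. Their poses are not given: they have to be found in the camera images.
- dock_floor (a point): Cooling dock, fixed: dark steel base plate 100 x 106 x 10 mm with four upright aluminium fins. The point is the centre of the plate's upper face, 10 mm above the bench; z up. Fins run along x (80 mm long), 4 mm thick, 30 mm high above that face, at y = -42, -14, 14, 42 mm: three gaps 24 mm wide, centred at y = -28, 0, 28 mm.
- wide_sink_grip (a point): Heat sink to seat (0.25 kg), aluminium, on three fins. The point is the centre of its black grip (20 along x, 46 along y, 40 mm high), 64 mm above the fins' lower edges; z up. Below the grip a spine 44 x 62 x 10 mm, its top 20 mm under the point. Fins along x, 70 long, 4 thick, 34 mm high, at y = -28, 0, 28 mm. Fits either way round; when home the point is 64 mm above the dock's floor.
- fine_sink_grip (a point): The other heat sink, not to be moved: same size, grip and outline, but with six fins 11.2 mm apart, which do not fit the dock. The point is the centre of its grip, 64 mm above the fins' lower edges; axes as for the first.

How it is judged:
At the end, for the whole second after the job is handed in: The three-finned heat sink stands released and still on the dock's floor, fins interlaced (height within 5 mm), within 20 mm of centre along the fins and 14 mm across, parallel within 20 degrees, upright within 6 degrees; the six-finned one is within 30 mm of its start (z of wide_sink_grip in the frame of dock_floor between 0.059 and 0.069 m and x of wide_sink_grip in the frame of dock_floor between -0.02 and 0.02 m and y of wide_sink_grip in the frame of dock_floor between -0.014 and 0.014 m and angle between the x axis of wide_sink_grip and the x axis of dock_floor, either way round below 0.35 rad and angle between wide_sink_grip's own z axis and vertical below 0.1 rad and linear speed of wide_sink below 0.02 m/s and distance of fine_sink_grip from where it was at the start of the episode below 0.03 m); the robot touches nothing.
It fails at once if the heat sink falls freely into or onto the dock (faster than 0.6 m/s, not held) instead of being lowered (horizontal distance between wide_sink_grip and dock_floor below 0.06 m and contact force between the fingers and wide_sink below 0.2 N and linear speed of wide_sink above 0.6 m/s).
It fails at once if the six-finned heat sink is moved or knocked by more than 30 mm (distance of fine_sink_grip from where it was at the start of the episode above 0.03 m).
It also fails if it takes over 35 s, if anything falls off the work surface, if the arm or the gripper's body presses on something with over 40 N, if the wrist force passes 120 N, or if a joint passes its speed limit or range.

## Working session

There is one attempt and no reset: what is moved stays moved. The work goes in short steps, Python scripts to look and compute and a tool call to move; the robot and the scene stay as the last step left them, time stands still between calls to the robot, and variables do not carry over. Pictures are saved under pics/ and viewed, at most 10 in all, crops included, and the job is handed in when it is done.

Besides the shell and the picture viewer there is one more tool, called after "Call:" as name(argument=value, ...), one argument or row to a line, values as JSON. arm_command: Moves the arm, as the interface text tells. Its arguments: {"type":"object","properties":{"moves":{"type":"array"},"squeeze":{"type":"number"}},"required":["moves"]}

```bash
mkdir -p pics; python3 - <<'E'
from cell import robot
import cv2
s=robot.observe();print(s['time'],s['tool_pos'],s['tool_rot'],s['opening'])
for n in('top','side'):
    im=robot.read_camera(n);cv2.imwrite(f'pics/{n}0.png',im[:,:,::-1])
    m=robot.camera_model(n);print(n,m)
E
```

```text
0.0 [ 0.19064182 -0.48868579  0.20206024] [-3.14008576e+00 -2.22025426e-04  3.71777859e-01] 0.09171661641386916
top {'fx': 380.4388424564127, 'fy': 380.4388424564127, 'cx': 283.1563155995424, 'cy': 210.21653381830902, 'R': array([[-1.28848358e-01, -9.91664176e-01,  5.12182141e-04],
       [-9.58844432e-01,  1.24452231e-01, -2.55203834e-01],
       [ 2.53012758e-01, -3.33736979e-02, -9.66887140e-01]]), 't': array([-0.15403706,  0.53680974,  0.81028162])}
side {'fx': 395.7443889982686, 'fy': 395.7443889982686, 'cx': 272.8918737599588, 'cy': 210.8363823932369, 'R': array([[-0.99899058, -0.04438237, -0.00692981],
       [-0.01690825,  0.51444932, -0.85735408],
       [ 0.04161645, -0.85637148, -0.51468045]]), 't': array([0.49536754, 0.19453899, 0.66344134])}
```

View pics/top0.png

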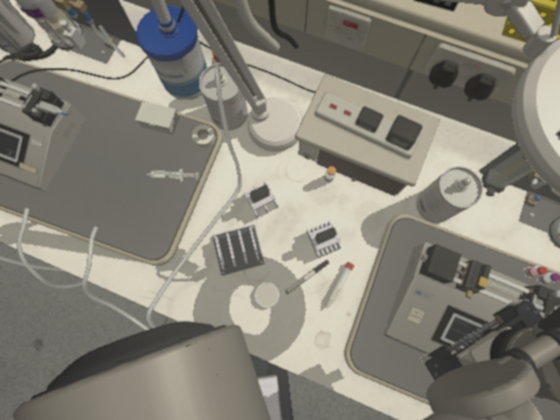

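View pics/side0.png

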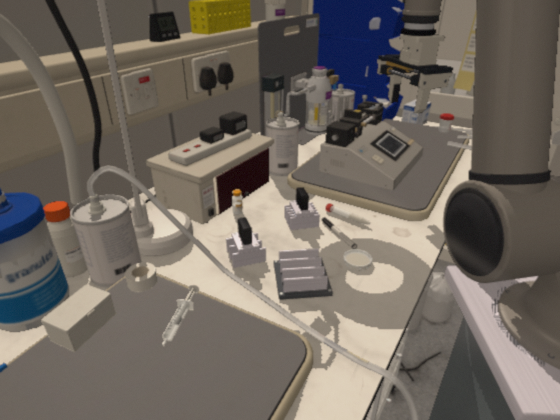

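The top view shows the dock at about (238,250) and the sinks at (261,196) and (324,237). In the side view the dock is at (302,275) and the sinks are at (245,245) and (302,212). I'll enlarge both pictures to tell the sinks apart.

```bash
python3 - <<'E'
import cv2,numpy as np
a=cv2.imread('pics/top0.png')[170:280,200:350];b=cv2.imread('pics/side0.png')[180:305,220:340]
a=cv2.resize(a,(750,550),interpolation=cv2.INTER_CUBIC)
b=cv2.resize(b,(576,600),interpolation=cv2.INTER_CUBIC)
cv2.imwrite('pics/topc.png',a);cv2.imwrite('pics/sidec.png',b)
E
```

```text
(no output)
```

View pics/topc.png

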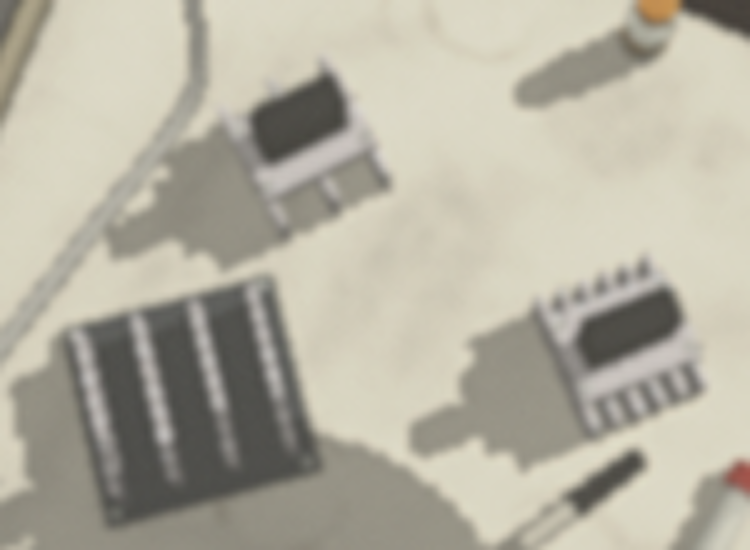

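View pics/sidec.png

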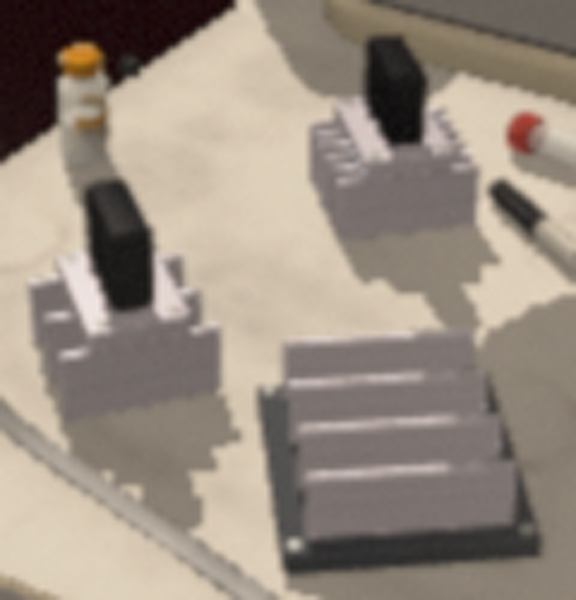

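```bash
cat >h.py <<'E'
import numpy as np
from cell import robot
def pix2w(m,uv,z):
    d=m['R'].T@np.array([(uv[0]-m['cx'])/m['fx'],(uv[1]-m['cy'])/m['fy'],1.])
    c=-m['R'].T@m['t'];return c+d*(z-c[2])/d[2]
def w2pix(m,X):
    p=m['R']@np.asarray(X)+m['t'];return np.array([m['fx']*p[0]/p[2]+m['cx'],m['fy']*p[1]/p[2]+m['cy']])
E
python3 - <<'E'
from h import *
T=robot.camera_model('top');S=robot.camera_model('side')
t=lambda u,v:(199.6+u/5,169.6+v/5)
s=lambda u,v:(219.6+u/4.8,179.6+v/4.8)
P=lambda m,l,z:np.array([pix2w(m,q,z) for q in l])
def rep(n,p):
    print(n,p.mean(0).round(4),[(round(float(np.linalg.norm(d)),4),round(float(np.degrees(np.arctan2(d[1],d[0]))),1)) for d in np.roll(p,-1,0)-p])
rep('dock',P(T,[t(65,333),t(270,278),t(322,465),t(112,525)],.01))
rep('dockS',P(S,[s(262,392),s(490,378),s(538,550),s(290,570)],.01))
rep('spineT',P(T,[t(222,112),t(272,195),t(372,148)],.044))
p=P(T,[t(222,112),t(372,148)],.044);print('spine diag centre',p.mean(0),np.linalg.norm(p[0]-p[1]))
rep('gripT',P(T,[t(250,118),t(330,75),t(348,112),t(268,160)],.084))
rep('gripS',P(S,[s(88,185),s(122,180),s(152,228),s(118,232)],.084))
rep('fineS',P(S,[s(366,42),s(400,38),s(424,78),s(388,84)],.084))
E
```

```text
dock [ 0.4453 -0.1036  0.01  ] [(0.1028, -82.0), (0.0952, -171.2), (0.1031, 98.6), (0.0962, 8.7)]
dockS [ 0.4445 -0.0995  0.01  ] [(0.0978, -172.3), (0.1059, 96.3), (0.0948, 8.7), (0.1075, -82.0)]
spineT [ 0.5526 -0.1646  0.044 ] [(0.0484, -156.4), (0.053, -71.2), (0.0747, 68.6)]
spine diag centre [ 0.56283088 -0.16970874  0.044     ] 0.07473254942701005
gripT [ 0.5569 -0.1725  0.084 ] [(0.0421, -67.7), (0.0199, -162.1), (0.0431, 114.9), (0.0219, 16.0)]
gripS [ 0.5599 -0.1745  0.084 ] [(0.0147, -162.3), (0.0401, 113.8), (0.014, 14.2), (0.0393, -65.0)]
fineS [ 0.4431 -0.3064  0.084 ] [(0.0171, -164.2), (0.0412, 104.5), (0.018, 20.5), (0.0427, -76.5)]
```

The three-finned sink is the one near (261,196) in the top view, and the six-finned one is near (324,237). From these I get the following positions:

| Item | x (m) | y (m) | Yaw |
|---|---|---|---|
| Dock | 0.445 | -0.102 | about 8.5° |
| Wide sink | 0.559 | -0.173 | about 18° |

The measured sizes agree with those given. I'll grip along the sink's y (46 mm), since the tool yaw of 21° is nearly right already.

Call:
arm_command(
  moves=[
    [[0.047,-0.016,0],[0,0,0.01],0.0918],
    [[0.094,-0.032,0],[0,0,0.02],0.0918],
    [[0.141,-0.048,0],[0,0,0.03],0.0918],
    [[0.188,-0.064,0],[0,0,0.04],0.0918],
    [[0.235,-0.08,0],[0,0,0.05],0.0918],
  ],
  squeeze=30,
)

```text
time: 0.6
tool_pos: [0.3817, -0.3277, 0.2025]
tool_rot: [-3.141, 0.0, 0.321]
contact_force: [0.9, -1.4, 0.3]
opening: 0.0916
grip_force: 0.0
```

```bash
python3 - <<'E'
from h import *
T=robot.camera_model('top');S=robot.camera_model('side')
for uv in[(239,185),(225,212),(200,240)]:
    for z in(.0,.03,.06,.1,.15):
        X=pix2w(T,uv,z);print(uv,z,X.round(3),w2pix(S,X).round(0))
s=robot.observe();print(s['time'],s['tool_pos'],s['tool_rot'])
E
```

```text
(239, 185) 0.0 [ 0.611 -0.121  0.   ] [218. 272.]
(239, 185) 0.03 [ 0.601 -0.124  0.03 ] [222. 259.]
(239, 185) 0.06 [ 0.59  -0.126  0.06 ] [227. 246.]
(239, 185) 0.1 [ 0.576 -0.129  0.1  ] [233. 228.]
(239, 185) 0.15 [ 0.559 -0.133  0.15 ] [241. 204.]
(225, 212) 0.0 [ 0.545 -0.08   0.   ] [249. 287.]
(225, 212) 0.03 [ 0.537 -0.083  0.03 ] [253. 273.]
(225, 212) 0.06 [ 0.528 -0.087  0.06 ] [257. 259.]
(225, 212) 0.1 [ 0.517 -0.092  0.1  ] [263. 240.]
(225, 212) 0.15 [ 0.503 -0.098  0.15 ] [271. 215.]
(200, 240) 0.0 [ 0.482 -0.012  0.   ] [281. 313.]
(200, 240) 0.03 [ 0.476 -0.018  0.03 ] [285. 298.]
(200, 240) 0.06 [ 0.47  -0.024  0.06 ] [289. 283.]
(200, 240) 0.1 [ 0.461 -0.032  0.1  ] [294. 262.]
(200, 240) 0.15 [ 0.451 -0.042  0.15 ] [301. 234.]
0.6 [ 0.38171052 -0.32765027  0.20252092] [-3.14130198e+00  1.92630929e-04  3.21022668e-01]
```

The tube lies on the bench (z about 0.02), so it isn't in the way. Next I move over the sink.

Call:
arm_command(
  moves=[
    [[0.044,-0.0185,0],[0,0,0],0.0918],
    [[0.088,-0.037,0],[0,0,0],0.0918],
    [[0.132,-0.055,0],[0,0,0],0.0918],
    [[0.175,-0.073,0.01],[0,0,0],0.0918],
    [[0.217,-0.091,0.02],[0,0,0],0.0918],
  ],
)

```text
time: 1.1
tool_pos: [0.559, -0.1727, 0.1824]
tool_rot: [3.141, -0.0, 0.322]
contact_force: [0.2, -0.7, -0.1]
opening: 0.092
grip_force: 0.0
```

Call:
arm_command(
  moves=[
    [[0,0,0.01],[0,0,0],0.0918],
    [[0,0,0.02],[0,0,0],0.0918],
    [[0,0,0.03],[0,0,0],0.0918],
    [[0,0,0.03],[0,0,0],0.0918],
    [[0,0,0.03],[0,0,0],0.0918],
  ],
)

```text
time: 1.6
tool_pos: [0.5571, -0.1753, 0.1529]
tool_rot: [3.141, 0.0, 0.32]
contact_force: [0.0, -0.0, 0.4]
opening: 0.092
grip_force: 0.0
```

```bash
python3 - <<'E'
from h import *
import cv2
m=robot.camera_model('wrist');im=robot.read_camera('wrist');cv2.imwrite('pics/w1.png',im[:,:,::-1])
np.savez('w1.npz',**m)
s=robot.observe();print(s['time'],s['tool_pos'],s['tool_rot'])
for n,X in dict(grip=(.559,-.173,.084),dock=(.445,-.1015,.01)).items():print(n,w2pix(m,X))
E
```

```text
1.65 [ 0.55741044 -0.17529969  0.15325906] [ 3.14097286e+00 -4.59990633e-04  3.20165873e-01]
grip [280.96260858 208.95707842]
dock [191.96541899 260.94393898]
```

View pics/w1.png

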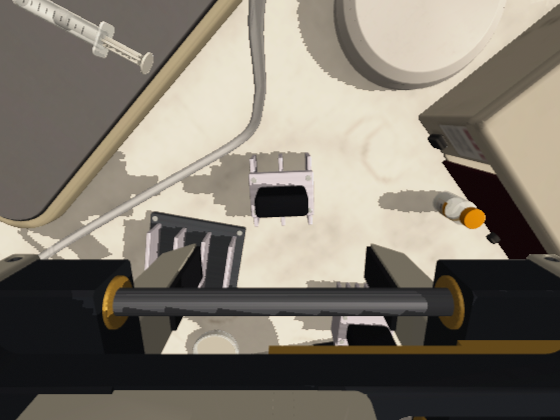

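The wrist view shows the sink nearly square to the tool, with its grip at (255–308, 187–217). The dock is on the left at about (195,250). I'll project the box model into this picture to check the fit.

```bash
python3 - <<'E'
from h import *
import cv2
from scipy.optimize import least_squares
m=dict(np.load('w1.npz'));im=cv2.imread('pics/w1.png');print('cam',(-m['R'].T@m['t']).round(3))
hsv=im.max(2)[170:230,235:330]; ys,xs=np.where(hsv<60)
bb=np.array([xs.min()+235,xs.max()+235,ys.min()+170,ys.max()+170]);print(bb)
print(xs[ys<22].mean()+235)
rect=cv2.minAreaRect(np.c_[xs,ys].astype(np.float32));print(rect)
def box(x,y,a):
    c,s=np.cos(a),np.sin(a);P=[(x+c*i-s*j,y+s*i+c*j,z) for i in(-.01,.01) for j in(-.023,.023) for z in(.044,.084)]
    return np.array([w2pix(m,p) for p in P])
def f(p):
    q=box(p[0],p[1],.32);return np.array([q[:,0].min(),q[:,0].max(),q[:,1].min(),q[:,1].max()])-bb-np.array([-.0,1,0,1])
r=least_squares(f,[.559,-.173],x_scale=.01);print(r.x,r.fun)
# dock plate corners visible: top-left,top-right
A,B=pix2w(m,(153,212),.01),pix2w(m,(245,228),.01);print(A,B,np.linalg.norm(A-B),np.degrees(np.arctan2(*(A-B)[1::-1])))
E
```

```text
cam [ 0.633 -0.15   0.336]
[235 307 186 228]
282.46
((34.19780731201172, 33.820823669433594), (36.38156509399414, 76.76872253417969), 77.57405853271484)
[ 0.5529368  -0.16661091] [ 9.2313018  -9.22895036  4.63641383 -4.7886402 ]
[ 0.4895169  -0.04682466  0.01      ] [ 0.50343823 -0.14838162  0.01      ] 0.10250667696523919 97.80540457189167
```

```bash
python3 - <<'E'
from h import *
import cv2
from scipy.optimize import least_squares
m=dict(np.load('w1.npz'));im=cv2.imread('pics/w1.png')
n,l,st,ce=cv2.connectedComponentsWithStats((im.max(2)<60).astype(np.uint8))
i=l[202,281];x,y,w,h,a=st[i];print(st[i])
mask=(l==i).astype(float)
def ren(p):
    c,s=np.cos(p[2]),np.sin(p[2]);P=np.array([w2pix(m,(p[0]+c*i-s*j,p[1]+s*i+c*j,z)) for i in(-.01,.01) for j in(-.023,.023) for z in(.044,.084)])
    o=np.zeros(mask.shape,np.uint8);cv2.fillConvexPoly(o,cv2.convexHull((P*16).round().astype(np.int32)),1,shift=4);return o
best=min(((np.abs(ren((X,Y,A))-mask).sum(),X,Y,A) for X in np.arange(.545,.571,.002) for Y in np.arange(-.185,-.160,.002) for A in np.arange(.2,.45,.04)))
print(best)
E
```

```text
[ 255  186   53   31 1517]
(np.float64(328.0), np.float64(0.561), np.float64(-0.173), np.float64(0.28))
```

The fit gives about (0.560, -0.173) with yaw about 0.3, which agrees with the first measurement. Now I descend and grasp.

Call:
arm_command(
  moves=[
    [[0.003,-0.001,0.025],[0,0,0.01],0.0918],
    [[0.003,-0.001,0.055],[0,0,0.01],0.0918],
    [[0.003,-0.001,0.085],[0,0,0.01],0.0918],
    [[0.003,-0.001,0.1],[0,0,0.01],0.0918],
    [[0.003,-0.001,0.102],[0,0,0.01],0.0918],
  ],
)

```text
time: 2.15
tool_pos: [0.5591, -0.1725, 0.0493]
tool_rot: [-3.14, 0.002, 0.311]
contact_force: [0.8, -0.5, 0.7]
opening: 0.0917
grip_force: 0.0
```

Call:
arm_command(
  moves=[
    [[0,0,0],[0,0,0],0.03],
    [[0,0,0],[0,0,0],0.03],
    [[0,0,0],[0,0,0],0.03],
    [[0,0,0],[0,0,0],0.03],
    [[0,0,0],[0,0,0],0.03],
  ],
  squeeze=35,
)

```text
time: 2.65
tool_pos: [0.5605, -0.1725, 0.0513]
tool_rot: [3.141, -0.001, 0.312]
contact_force: [1.3, 0.2, 0.4]
opening: 0.0564
grip_force: 0.0
```

Call:
arm_command(
  moves=[
    [[0,0,0],[0,0,0],0.03],
    [[0,0,0],[0,0,0],0.03],
    [[0,0,-0.005],[0,0,0],0.03],
    [[0,0,-0.02],[0,0,0],0.03],
    [[0,0,-0.035],[0,0,0],0.03],
  ],
)

```text
time: 3.15
tool_pos: [0.5596, -0.172, 0.0856]
tool_rot: [-3.14, 0.001, 0.312]
contact_force: [0.5, 0.6, -2.7]
opening: 0.0455
grip_force: 35.0
```

It's gripped, with an opening of 45.5 mm against the grip's 46 mm. I lift and carry it over the dock.

Call:
arm_command(
  moves=[
    [[0,0,-0.025],[0,0,0],0.03],
    [[0,0,-0.05],[0,0,0],0.03],
    [[-0.005,-0.006,-0.06],[0,0,0.02],0.03],
    [[-0.022,-0.026,-0.06],[0,0,0.07],0.03],
    [[-0.045,-0.052,-0.06],[0,0,0.12],0.03],
  ],
)

```text
time: 3.65
tool_pos: [0.5006, -0.1363, 0.1451]
tool_rot: [-3.142, 0.0, 0.188]
contact_force: [-0.8, 0.4, -2.8]
opening: 0.0456
grip_force: 35.0
```

Call:
arm_command(
  moves=[
    [[-0.02,-0.018,0],[0,0,0.03],0.03],
    [[-0.033,-0.035,0],[0,0,0.049],0.03],
    [[-0.036,-0.054,0],[0,0,0.049],0.03],
    [[-0.036,-0.054,0],[0,0,0.049],0.03],
    [[-0.036,-0.054,0],[0,0,0.049],0.03],
  ],
)

```text
time: 4.15
tool_pos: [0.4555, -0.0903, 0.1455]
tool_rot: [3.141, 0.0, 0.143]
contact_force: [0.7, -0.0, -3.5]
opening: 0.0455
grip_force: 35.0
```

```bash
python3 - <<'E'
from h import *
import cv2
out=[]
for n,c in(('wrist',None),('side',None)):
    m=robot.camera_model(n);im=robot.read_camera(n);cv2.imwrite(f'pics/{n}2.png',im[:,:,::-1]);np.savez(n+'2.npz',**m)
s=robot.observe();print(s['time'],s['tool_pos'],s['tool_rot'],s['opening'],s['grip_force'],s['contact_force'])
a=cv2.resize(cv2.imread('pics/side2.png')[180:310,230:360],(560,560),interpolation=cv2.INTER_CUBIC)
cv2.imwrite('pics/side2c.png',a)
E
```

```text
4.25 [ 0.45604314 -0.09097462  0.14552095] [3.14126220e+00 1.18833399e-05 1.42411064e-01] 0.0460023699627711 34.99892055988312 [ 0.25245604 -0.12864306 -2.87546784]
```

View pics/side2c.png

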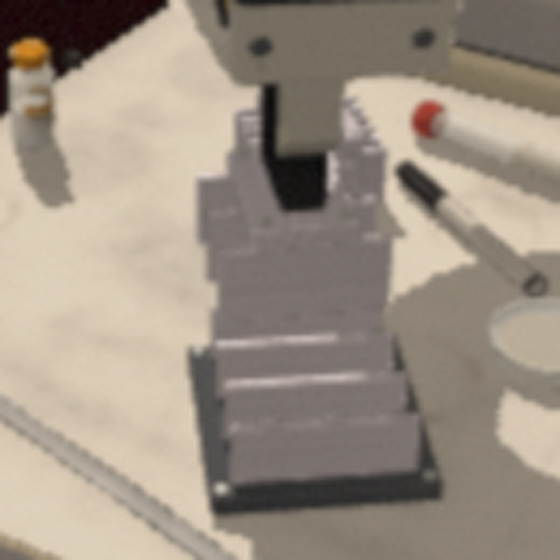

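View pics/wrist2.png

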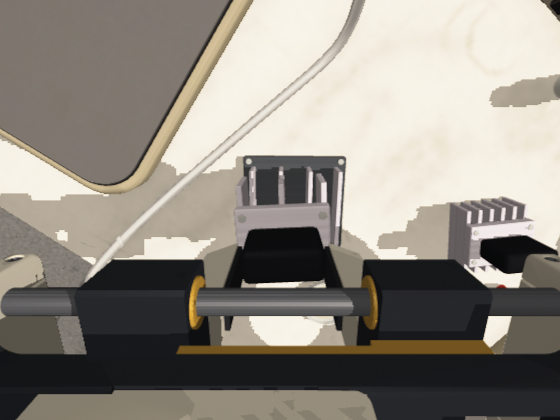

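The side and wrist views show the sink held upright over the dock. In the wrist view the plate's far corners are at about (244,156) and (345,156), and the fins are parallel. I'll refine the dock pose from those corners and check the sink's offset in the hand.

```bash
python3 - <<'E'
from h import *
m=dict(np.load('wrist2.npz'));S=dict(np.load('side2.npz'))
A,B=pix2w(m,(243.5,156),.01),pix2w(m,(345.5,155.5),.01);d=(A-B)/np.linalg.norm(A-B);ax=np.array([d[1],-d[0],0])
print(A,B,np.linalg.norm(A-B),np.arctan2(ax[1],ax[0]));print('dock',(A+B)/2-.05*ax)
s=lambda u,v:(229.6+u*130/560,179.6+v*130/560)
P=np.array([pix2w(S,s(*q),.01) for q in[(190,350),(405,345),(440,490),(212,508)]]);print(P.mean(0),P)
# sink spine top far corners, z = tcp+.0 -.007
z=.1455-.051+.044
C,D=pix2w(m,(236,207),z),pix2w(m,(328,205),z);print(C,D,np.linalg.norm(C-D),np.arctan2(*(C-D)[[0,1]])*-1)
e=np.array([np.cos(.1424),np.sin(.1424),0]);print('sink c',(C+D)/2-.022*e)
E
```

```text
[ 0.48798698 -0.04491092  0.01      ] [ 0.5034048  -0.14786404  0.01      ] 0.10410117587598162 0.14865107209888845
dock [ 0.4462473  -0.10379269  0.01      ]
[ 0.44436204 -0.09978934  0.01      ] [[ 0.50067894 -0.14722291  0.01      ]
 [ 0.39908145 -0.15464263  0.01      ]
 [ 0.39074501 -0.05586132  0.01      ]
 [ 0.48694278 -0.0414305   0.01      ]]
[ 0.47377001 -0.05739672  0.1385    ] [ 0.48351609 -0.11537547  0.1385    ] 0.058792181022684256 0.1665404190154619
sink c [ 0.45686573 -0.08950832  0.1385    ]
```

The dock is at (0.4455, -0.1025) with yaw 0.145, and the sink is centred in the gripper. I shift over, then lower.

Call:
arm_command(
  moves=[
    [[-0.006,0.005,0],[0,0,0],0.03],
    [[-0.012,0.01,0],[0,0,0],0.03],
    [[-0.012,0.01,0.01],[0,0,0],0.03],
    [[-0.012,0.01,0.025],[0,0,0],0.03],
    [[-0.012,0.01,0.04],[0,0,0],0.03],
  ],
)

```text
time: 4.75
tool_pos: [0.4452, -0.1025, 0.1047]
tool_rot: [3.141, -0.0, 0.142]
contact_force: [0.5, 0.1, -2.6]
opening: 0.0456
grip_force: 35.0
```

Call:
arm_command(
  moves=[
    [[0,0,0.01],[0,0,0],0.03],
    [[0,0,0.018],[0,0,0],0.03],
    [[0,0,0.026],[0,0,0],0.03],
    [[0,0,0.033],[0,0,0],0.03],
    [[0,0,0.038],[0,0,0],0.03],
  ],
)

```text
time: 5.25
tool_pos: [0.4454, -0.1022, 0.0672]
tool_rot: [3.142, 0.0, 0.143]
contact_force: [0.2, 0.2, -2.6]
opening: 0.0452
grip_force: 35.0
```

Call:
arm_command(
  moves=[
    [[0,0,0.001],[0,0,0],0.03],
    [[0,0,0.002],[0,0,0],0.03],
    [[0,0,0.003],[0,0,0],0.03],
    [[0,0,0.004],[0,0,0],0.03],
    [[0,0,0.005],[0,0,0],0.03],
  ],
)

```text
time: 5.75
tool_pos: [0.4455, -0.1022, 0.0628]
tool_rot: [3.141, -0.0, 0.143]
contact_force: [-0.5, 0.3, -2.5]
opening: 0.0459
grip_force: 35.0
```

Call:
arm_command(
  moves=[
    [[0,0,0.0005],[0,0,0],0.03],
    [[0,0,0.001],[0,0,0],0.03],
    [[0,0,0.001],[0,0,0],0.03],
    [[0,0,0.001],[0,0,0],0.03],
    [[0,0,0.001],[0,0,0],0.03],
  ],
)

```text
time: 6.25
tool_pos: [0.4454, -0.1022, 0.0617]
tool_rot: [3.141, -0.0, 0.143]
contact_force: [0.5, 0.5, -2.9]
opening: 0.0454
grip_force: 35.0
```

Still no contact, so I keep creeping down.

Call:
arm_command(
  moves=[
    [[0,0,0.0005],[0,0,0],0.03],
    [[0,0,0.001],[0,0,0],0.03],
    [[0,0,0.0015],[0,0,0],0.03],
    [[0,0,0.0015],[0,0,0],0.03],
    [[0,0,0.0015],[0,0,0],0.03],
  ],
)

```text
time: 6.75
tool_pos: [0.4455, -0.1022, 0.0608]
tool_rot: [3.141, -0.001, 0.143]
contact_force: [-1.5, 0.9, 4.5]
opening: 0.0454
grip_force: 35.0
```

Contact: the vertical force rose from -2.6 to +4.5 N at the expected home height. I release.

Call:
arm_command(
  moves=[
    [[0,0,0],[0,0,0],0.06],
    [[0,0,0],[0,0,0],0.07],
    [[0,0,0],[0,0,0],0.0918],
    [[0,0,0],[0,0,0],0.0918],
    [[0,0,0],[0,0,0],0.0918],
  ],
)

```text
time: 7.25
tool_pos: [0.4454, -0.1021, 0.0602]
tool_rot: [3.142, 0.0, 0.143]
contact_force: [-1.0, -0.6, -0.1]
opening: 0.0808
grip_force: 0.0
```

Call:
arm_command(
  moves=[
    [[0,0,0],[0,0,0],0.0918],
    [[0,0,-0.01],[0,0,0],0.0918],
    [[0,0,-0.03],[0,0,0],0.0918],
    [[0,0,-0.06],[0,0,0],0.0918],
    [[0,0,-0.1],[0,0,0],0.0918],
  ],
)

```text
time: 7.75
tool_pos: [0.4444, -0.1018, 0.1609]
tool_rot: [-3.14, 0.002, 0.143]
contact_force: [1.2, -1.1, -0.3]
opening: 0.0922
grip_force: 0.0
```

Call:
arm_command(
  moves=[
    [[0,0,-0.03],[0,0,0],0.0918],
    [[0,0,-0.06],[0,0,0],0.0918],
    [[0,0,-0.06],[0,0,0],0.0918],
    [[0,0,-0.06],[0,0,0],0.0918],
    [[0,0,-0.06],[0,0,0],0.0918],
  ],
)

```text
time: 8.25
tool_pos: [0.4447, -0.1019, 0.2195]
tool_rot: [-3.141, 0.001, 0.143]
contact_force: [-0.7, 0.7, 0.6]
opening: 0.0916
grip_force: 0.0
```

```bash
python3 - <<'E'
from h import *
import cv2
im=robot.read_camera('side')[:,:,::-1]
cv2.imwrite('pics/side3c.png',cv2.resize(im[180:310,220:350],(560,560),interpolation=cv2.INTER_CUBIC))
s=robot.observe();print(s['time'],s['tool_pos'],s['opening'],s['contact_force'])
S=robot.camera_model('side')
print('expected grip top centre (crop)',(w2pix(S,(.4455,-.1022,.094))-(220,180))*560/130)
E
```

```text
8.3 [ 0.44467072 -0.10185662  0.21925792] 0.09162451465284241 [ 0.16218994 -0.09923747 -0.23313166]
expected grip top centre (crop) [355.97559235 260.10835296]
```

View pics/side3c.png

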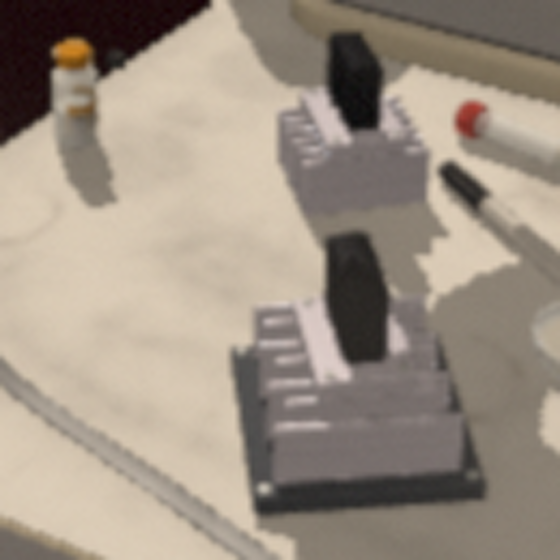

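The sink stands upright in the dock with its fins interlaced. Its grip top is at about (356,258), against the predicted (356,260). The six-finned sink hasn't moved, so I hand in.

```bash
python3 -c "
from cell import robot
print(robot.hand_in())"
```

```text
the job is handed in; nothing more can be done
None
```

I lowered the three-finned heat sink into the dock and released it at about 8 s; it stands centred and fully home, and the six-finned one wasn't moved. The job is handed in, but no verdict came back.

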